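# Hang the loose-goods basket on the counter stand's side hook

### The arm

A 6-joint arm with a two-finger parallel gripper is mounted at the origin on the work surface. World frame = base frame: x ahead of the robot, y to its left, z up, the work surface at z = 0. Lengths are in m, angles in rad, forces in N, time in s.
With the tool pointing down it reaches from about 0.25 to 0.725 m from the base axis. Payload 4 kg.
Tool frame: the origin (TCP) lies on the centre line of the jaws, within the pads' length; the fingertips stand 14 mm ahead of it and the grasp point (between the pads) lies 5 mm behind it; z points along the fingers, x is the direction in which the jaws open and shut, and the axes are right-handed (so a half turn about z gives the same grasp; the last joint's range is limited). The gripper opens to 85 mm and grips with 20 to 120 N. Pads are 22 mm wide; open, the fingers measure 114 mm over their backs; the gripper's body (76 mm by 85 mm) begins 54 mm behind the grasp point. The pads swing forward as they close: fully open they stand 13 mm farther back than shut.
Start: joints at [-1.26, 0.241, 0.005, 1.335, 0, 1.571], TCP at [0.153, -0.476, 0.245] pointing down, gripper open.
Joint ranges: [-2.72, 2.72], [-1.05, 1.87], [-1.09, 1.28], [-1.99, 2.15], [-1.42, 1.44], [-3.14, 3.14]. Speed limits (rad/s): [2.79, 2.79, 3.14, 3.14, 3.14, 3.14].

### API

Orientations are given as a unit quaternion [x, y, z, w].
In Python, from workcell import get_obs, optics, ticket gives the robot as it stands.
- The arm moves only by the shell command python3 -m inch 'ROWS'. ROWS is JSON, a list that holds one entry, the list of rows, each a list of 5 numbers: the finger opening in cm, from 0 to 8.54, then the shift along the tool's x, y, z in cm, then the turn about the tool's z in degrees. In form: [[[fingers, dx, dy, dz, roll], ...]]. A call has exactly 5 rows; each row is the pose to reach, as a shift and turn from the pose measured when the call began, along the tool's axes at that moment; what a row does not reach only later rows make up. A row lasts 1/8 s, in which the tool goes at most 62.5 mm and 10.7 degrees, less where a joint would pass 70% of its speed; a pose out of reach is approached as far as the arm can. A call with a gripper value outside its range is refused whole. The fingers move at their own pace and stop on an object; the grip force is fixed at half the most. Time passes only in rows, so rows that repeat a pose let the fingers close, or fill a call up. It gives the time, the measured TCP pose, the force and the opening at its end, in the units of the state.
- get_obs(): the state, without advancing time (a new reading comes with each control period).
- optics.camera(name): name is "scene" or "top" or "wrist"; returns (picture, depth): 420x560x3 uint8, red, green, blue; 420x560 float32, m along the optical axis (not along the pixel's ray), 0 where there is no reading.
- optics.camera_info(name): a dict with "vfov" (degrees; the focal length in pixels is half the picture's height over the tangent of half this angle, whatever the lens; pixels are square), "cx", "cy" (the principal point, pixels), "R" (3x3) and "t" (3): a world point X has camera coordinates R X + t. Camera axes: x right, y down, z forward; pixel columns grow to the right and rows downward; lengths in m; the calibration is good to about 2 mm. A picture is of the moment at which its call begins: read the wrist's pose just before it. camera_info takes no time and is no camera call; for the wrist camera it gives the pose at the moment of the call.
- ticket.job_done(): hands the job in, once; it reports no verdict.
The state is a dict: "clock": time; "joint_pos": joint angles; "joint_vel": joint speeds; "tau": joint torques, N m; "eef_pos": TCP position; "tool_rot": TCP orientation; "ft_force": force on the tool from outside, world axes, zero at the start; "ft_torque": the same for the moment, N m; "grip_width": finger opening in m.
Only numpy, scipy, OpenCV 4.12 (cv2) and the standard library are available. Lean on these libraries where they do the work, as an engineer would, in place of code of your own. Each camera call takes 0.05 s, during which the arm holds its last target.

### The job

Pick up the metal basket by its top bar and hang it, by the middle of that bar, on the side-opening hook of the display stand: bring the bar in sideways through the hook's mouth, between tongue and upper jaw, and lower it all the way into the throat before you let go, so that it does not drop. Be gentle, feel your way in and never force the bar against the hook; leave the basket hanging level and still, and leave the bottle, the tin and the carton alone.

Things in the scene. Friction and masses are not known exactly. Their poses are not given: they have to be found in the camera images.
- basket: Open sheet-metal basket, 0.2 to 0.45 kg, upright on the counter: tray 160 (x) by 90 (y) by 45 mm high. A fixed bail of steel rod stands on its two short ends: uprights 8 mm thick at x = -84 and +84 mm, joined by a straight level bar along x, 10 mm thick, its axis 150 mm above the underside. Origin: centre of the underside; z up.
- basket_bar (a point): Middle of the basket's top bar, on the bar's axis; its x axis runs along the bar. This point is to be hung in the hook. Keep it free: grip the bar nearer an upright.
- basket_grip (a point): A good place to grip the bar from above, fingers closing across it: on the bar's axis, 63 mm from its middle towards the upright at -x. The same place at +63 mm serves as well.
- stand: Fixed stand: steel hook on a black clamp on a square post. Origin: on the counter, straight below the middle of the hook's throat; z up. Base plate x -75 to 75, y -135 to 55 mm, 12 mm thick. Hook: flat profile 16 mm wide (x -8 to 8 mm), on a neck reaching from the post along +y, mouth open to +y: a bar laid along the stand's x axis goes in moving to -y.
- throat_mean (a point): NOT the hook itself: a mark fixed to the stand at the MEAN height of the throat floor, 219 mm. The clamp was set by hand: the whole hook sits unknown -25 to +25 mm from this (floor at 194 to 244 mm), no pose tells it: feel or look for it. Throat: y -7 to 7 mm, 14 wide for the 10 mm bar; a hung bar's axis is 5 mm above its floor. Back wall y -7 to -17 mm. The hook does not yield.
- tongue_mean (a point): Mark fixed to the stand, at y = 32 mm, at the MEAN height of the tongue's top (same unknown -25 to +25 mm). Heights above throat floor: flat ridge +14 mm, y 7 to 17; then the tongue slopes down outwards 10 degrees to +9 mm at y 44, round end at 47. Upper jaw over throat and ridge: underside +27, top +57 mm, round nose ends at y 18. So the mouth is 13 mm high; the tongue beyond y 18 is open above.
- post_top (a point): Top of the stand's post, 20 mm square, at the stand's y = -85 mm, 306 mm above the counter. The clamp round the post is 36 mm wide. Pushing the basket against the hook or stand with more than 15 N, or the stand with the robot itself with more than 5 N, counts as forcing it.
- bottle: Bystander: amber glass bottle, 64 mm across, 200 mm high, upright. Origin: centre of the underside.
- tin: Bystander: plain tin, 74 mm across, 85 mm high, upright. Origin: centre of the underside.
- carton: Bystander: cardboard box 70 x 110 x 90 mm high. Origin: centre of the underside.
Things that resemble listed ones, but are neither listed nor needed, are in the scene too. Of the things that look like the basket, the middle-sized one is meant.

How it is judged:
On the way, in this order (a step that is already met when the one before it is completed fails the run):
1. the basket is lifted clear of the counter in the fingers (height (world z) of basket above 0.03 m and contact force between the fingers and basket above 1 N), for 0.1 s.
2. the bar lies in the throat, borne by the hook, while still held in the fingers (y of basket_bar in the frame of stand between -0.005 and 0.005 m and x of basket_bar in the frame of stand between -0.02 and 0.02 m and height (world z) of basket_bar between 0.19 and 0.253 m and contact force between basket and stand above 0.5 N and contact force between the fingers and basket above 0.5 N), for 0.05 s.
At the end, for the whole second after the job is handed in: The basket hangs free on the hook: its bar's middle within 7 mm (across the throat) and 20 mm (along the bar) of the throat's middle, bar axis 190 to 253 mm above the counter, the hook bearing it, tilted under 0.25 rad, at rest (under 0.05 m/s and 0.5 rad/s) (y of basket_bar in the frame of stand between -0.007 and 0.007 m and x of basket_bar in the frame of stand between -0.02 and 0.02 m and height (world z) of basket_bar between 0.19 and 0.253 m and contact force between basket and stand above 0.8 N and angle between basket's own z axis and vertical below 0.25 rad and linear speed of basket below 0.05 m/s and angular speed of basket below 0.5 rad/s); the robot touches nothing.
It fails at once if the basket is pushed against the stand with more than 15 N (contact force between basket and stand above 15 N).
It fails at once if the robot pushes the stand or its hook directly with more than 5 N (contact force between any of the fingers, the arm and stand above 5 N).
It fails at once if the bottle, the tin or the carton is shifted by more than 20 mm (distance of any of bottle, tin, carton from where it was at the start of the episode above 0.02 m).
It fails at once if the basket is dropped: moving faster than 0.3 m/s out of the fingers (linear speed of basket above 0.3 m/s and contact force between the fingers and basket below 0.1 N).
It also fails if it takes over 62 s, if anything falls off the work surface, if the arm or the gripper's body presses on something with over 40 N, if the wrist force passes 120 N, or if a joint passes its speed limit or range.

## Working session

There is one attempt and no reset: what is moved stays moved. The work goes in short steps, Python scripts to look and compute and a shell command to move; the robot and the scene stay as the last step left them, time stands still between calls to the robot, and variables do not carry over. Pictures are saved under pics/ and viewed, and the job is handed in when it is done.

```bash
ls; mkdir -p pics; python3 - <<'E'
from workcell import get_obs, optics
import cv2,numpy as np
print(get_obs())
for n in ("scene","top"):
    p,d=optics.camera(n); cv2.imwrite(f"pics/{n}0.png",p[:,:,::-1]); np.save(f"pics/{n}0.npy",d)
    i=optics.camera_info(n); print(n,i)
E
```

```text
pics
{'clock': 0.0, 'joint_pos': array([-1.25995428e+00,  2.41462180e-01,  3.70906424e-03,  1.33521094e+00,
        1.44769610e-05,  1.57079321e+00]), 'joint_vel': array([ 0.00107496, -0.00028909,  0.00280294, -0.00059952,  0.00135787,
       -0.00146753]), 'tau': array([-2.01144263e-03, -3.72315824e+01,  2.52408206e+01,  1.69319753e-02,
       -5.22208794e-06, -1.53220924e-05]), 'eef_pos': array([ 0.15274627, -0.47545189,  0.24438258]), 'tool_rot': array([ 8.08041414e-01, -5.89124688e-01, -8.71542441e-04, -6.44384066e-04]), 'ft_force': array([ 0.83170621,  0.9961985 , -0.62600374]), 'ft_torque': array([ 0.02467723,  0.01890216, -0.00264244]), 'grip_width': 0.08532711951997936}
scene {'vfov': 47.76368064126905, 'cx': 283.8694283171743, 'cy': 215.05256730221922, 'R': array([[ 0.38661713,  0.92214039,  0.01357577],
       [ 0.6133029 , -0.24608435, -0.75053451],
       [-0.6887574 ,  0.29849556, -0.66069179]]), 't': array([-0.17489229, -0.19679604,  1.76453391])}
top {'vfov': 46.06509091612799, 'cx': 279.2006395527008, 'cy': 212.514839458968, 'R': array([[ 1.79374632e-03, -9.99997807e-01,  1.08051004e-03],
       [-9.81933971e-01, -1.96579203e-03, -1.89213670e-01],
       [ 1.89215379e-01, -7.21588189e-04, -9.81935344e-01]]), 't': array([-0.02227062,  0.537697  ,  1.67703856])}
```

View pics/scene0.png

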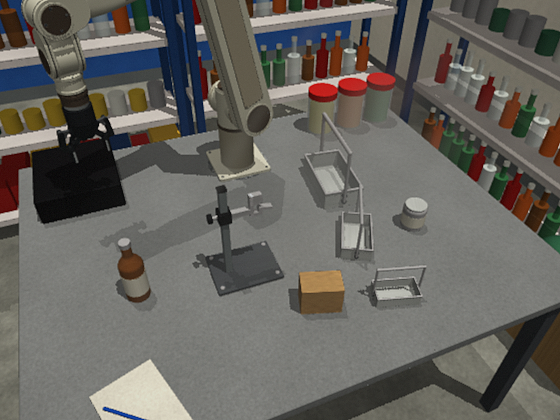

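View pics/top0.png

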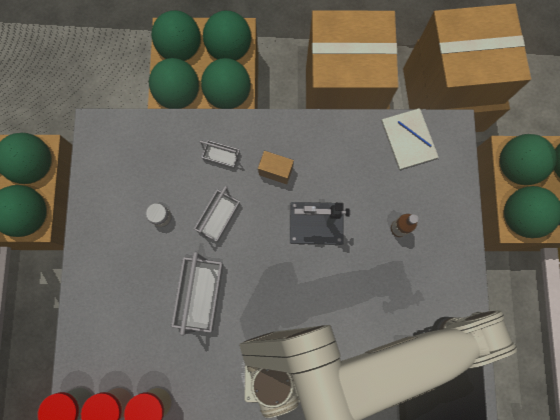

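```bash
cat > h.py <<'E'
import numpy as np,cv2
from workcell import get_obs, optics
def f(i): return 210/np.tan(np.radians(i['vfov'])/2)
def unproj(i,u,v,z):
    u,v,z=map(np.asarray,(u,v,z)); F=f(i)
    c=np.stack([(u-i['cx'])/F*z,(v-i['cy'])/F*z,z],-1)
    return (c-i['t'])@i['R']
def atheight(i,u,v,h):
    F=f(i); d=np.array([(u-i['cx'])/F,(v-i['cy'])/F,1.])@i['R']; o=-np.array(i['t'])@i['R']
    return o+d*(h-o[2])/d[2]
def proj(i,X):
    c=np.asarray(X)@i['R'].T+i['t']; F=f(i)
    return np.stack([c[...,0]/c[...,2]*F+i['cx'],c[...,1]/c[...,2]*F+i['cy']],-1)
def crop(p,x0,y0,x1,y1,k,name):
    cv2.imwrite(f"pics/{name}.png",cv2.resize(p[y0:y1,x0:x1],None,fx=k,fy=k,interpolation=cv2.INTER_CUBIC))
E
python3 - <<'E'
from h import *
t=cv2.imread("pics/top0.png"); s=cv2.imread("pics/scene0.png")
crop(t,180,120,360,260,4,"t_crop"); crop(s,195,175,385,295,4,"s_crop")
E
```

```text
(no output)
```

View pics/t_crop.png

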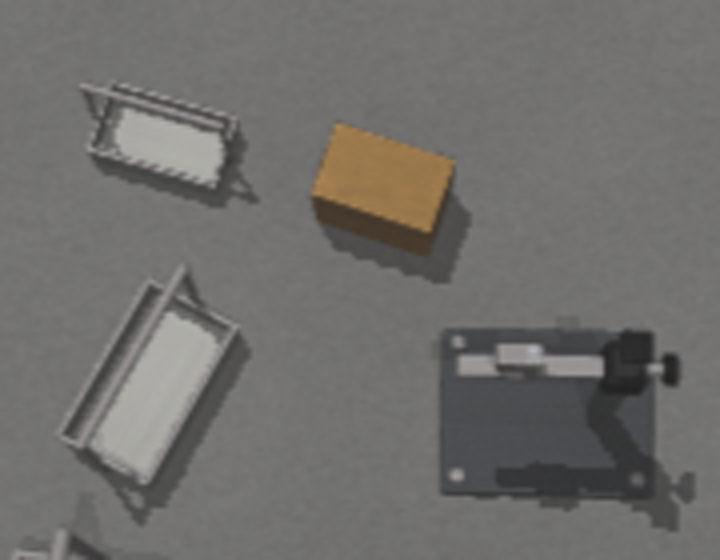

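View pics/s_crop.png

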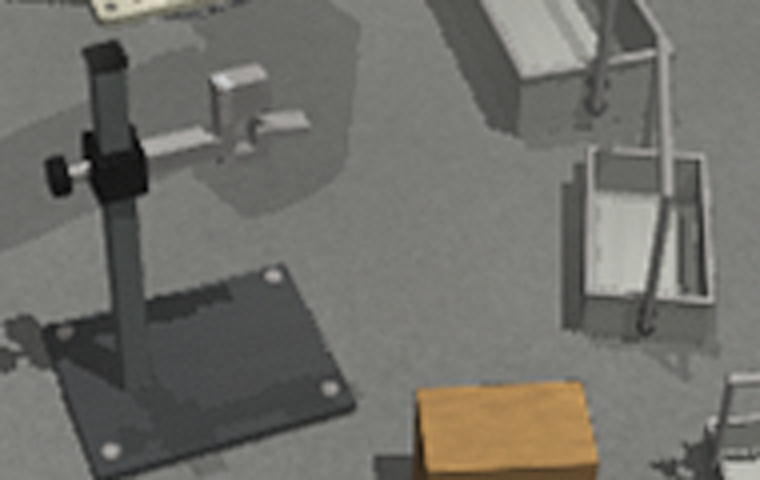

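```bash
python3 - <<'E'
from h import *
it=optics.camera_info("top"); D=np.load("pics/top0.npy"); S=np.load("pics/scene0.npy"); is_=optics.camera_info("scene")
A=lambda x,y,h: atheight(it,180+(x+.5)/4-.5,120+(y+.5)/4-.5,h)
B=lambda x,y,h: atheight(is_,195+(x+.5)/4-.5,175+(y+.5)/4-.5,h)
a,b=A(184,270,.15),A(80,440,.15); print("bar",a,b,np.linalg.norm(a-b),(a+b)/2,np.degrees(np.arctan2(*(a-b)[[1,0]])))
print("tray rim pts", [A(x,y,.045).round(3) for x,y in((152,283),(240,325),(147,485),(62,438))])
c=[A(*p,.012) for p in((442,328),(656,330),(655,493),(442,493))]; print("plate",np.round(c,4),np.mean(c,0))
for p in((46,330),(285,265),(356,405),(100,478)): print("plate scene",B(*p,.012).round(4))
print("posttop",A(637,340,.306).round(3),B(105,50,.306).round(3))
# depth clouds
for n,i,d in(("top",it,D),("scene",is_,S)):
    v,u=np.mgrid[0:420,0:560]; P=unproj(i,u,v,d)
    m=(d>0)
    def sel(lo,hi): return m&np.all((P>lo)&(P<hi),-1)
    mm=sel([.3,.2 ,.1],[.7,.5,.18]) if 0 else None
    k=sel([.35,-.15,.18],[.65,.12,.33]); q=P[k]; print(n,len(q)); 
    uu=u[k];vv=v[k]
    o=np.argsort(q[:,1])
    for j in o[::max(1,len(o)//60)]: print(uu[j],vv[j],q[j].round(3))
E
```

```text
bar [0.60443003 0.15729101 0.15      ] [0.46116979 0.23919314 0.15      ] 0.1650195645268005 [0.53279991 0.19824207 0.15      ] -29.756678147473938
tray rim pts [array([0.618, 0.197, 0.045]), array([0.581, 0.118, 0.045]), array([0.438, 0.197, 0.045]), array([0.479, 0.272, 0.045])]
plate [[ 0.5853 -0.0605  0.012 ]
 [ 0.5838 -0.2528  0.012 ]
 [ 0.4364 -0.2486  0.012 ]
 [ 0.436  -0.0601  0.012 ]] [ 0.51036339 -0.15550835  0.012     ]
plate scene [ 0.4391 -0.2403  0.012 ]
plate scene [ 0.4412 -0.0546  0.012 ]
plate scene [ 0.5905 -0.0588  0.012 ]
plate scene [ 0.5857 -0.2441  0.012 ]
posttop [ 0.513 -0.199  0.306] [ 0.507 -0.194  0.306]
top 185
320 210 [ 0.514 -0.15   0.219]
320 211 [ 0.51  -0.15   0.223]
319 210 [ 0.514 -0.147  0.218]
319 209 [ 0.516 -0.146  0.224]
318 212 [ 0.507 -0.144  0.219]
318 213 [ 0.503 -0.143  0.222]
317 209 [ 0.517 -0.14   0.221]
317 213 [ 0.503 -0.14   0.225]
316 210 [ 0.514 -0.137  0.219]
316 209 [ 0.516 -0.137  0.226]
315 212 [ 0.508 -0.134  0.218]
315 211 [ 0.503 -0.131  0.257]
315 208 [ 0.511 -0.131  0.264]
314 212 [ 0.503 -0.129  0.24 ]
314 210 [ 0.506 -
[... 2764 characters left out ...]
52  -0.104  0.214]
258 201 [ 0.52  -0.104  0.245]
259 213 [ 0.523 -0.103  0.206]
258 195 [ 0.518 -0.103  0.263]
259 209 [ 0.52  -0.102  0.217]
259 195 [ 0.521 -0.101  0.264]
258 193 [ 0.511 -0.1    0.263]
258 192 [ 0.509 -0.099  0.265]
260 201 [ 0.521 -0.099  0.244]
260 195 [ 0.519 -0.098  0.262]
261 213 [ 0.521 -0.097  0.202]
261 196 [ 0.523 -0.096  0.261]
260 193 [ 0.513 -0.095  0.263]
262 207 [ 0.52  -0.093  0.221]
263 209 [ 0.519 -0.09   0.213]
263 205 [ 0.511 -0.087  0.219]
264 205 [ 0.508 -0.083  0.215]
266 209 [ 0.519 -0.082  0.21 ]
268 207 [ 0.522 -0.077  0.218]
269 208 [ 0.522 -0.075  0.213]
268 203 [ 0.508 -0.072  0.218]
270 205 [ 0.514 -0.068  0.215]
271 205 [ 0.514 -0.066  0.215]
```

```bash
python3 - <<'E'
from h import *
for n in("top","scene"):
    i=optics.camera_info(n); d=np.load(f"pics/{n}0.npy")
    v,u=np.mgrid[0:420,0:560]; P=unproj(i,u,v,d)[d>0]
    m=np.all((P>[.2,.02,.06])&(P<[.8,.42,.4]),-1); Q=P[m]
    # middle basket bar
    b=Q[(np.abs((Q[:,:2]-[.533,.198])@[.5,.868])<.03)&(np.abs((Q[:,:2]-[.533,.198])@[.868,-.5])<.1)&(Q[:,2]>.12)]
    print(n,"bar",len(b),b.mean(0).round(4),np.percentile(b[:,2],[5,50,95]).round(3)); L=cv2.fitLine(b[:,:2].astype(np.float32),cv2.DIST_HUBER,0,.01,.01).ravel(); print(L,np.degrees(np.arctan2(L[1],L[0])))
    s=(b[:,:2]-[.533,.198])@[.868,-.5]; print(s.min(),s.max(), "offset at mid",(([.533,.198]-L[2:])@[-L[1],L[0]]))
    B=Q[(Q[:,0]<.46)&(Q[:,2]>.1)]
    print("big",B.min(0).round(3),B.max(0).round(3)); 
    T=B[B[:,2]>.17]; print("bigbar",T.min(0).round(3),T.max(0).round(3))
E
```

```text
top bar 168 [0.5292 0.1986 0.1508] [0.139 0.152 0.158]
[ 0.8790758  -0.476682    0.5227951   0.20149358] -28.468918
-0.09043706986641642 0.0866159519154771 offset at mid 0.0017933828535857265
big [0.2   0.231 0.102] [0.46  0.269 0.23 ]
bigbar [0.2   0.233 0.175] [0.381 0.269 0.23 ]
scene bar 166 [0.5467 0.1936 0.1503] [0.127 0.154 0.157]
[ 0.8817046  -0.47180185  0.54760075  0.19285327] -28.151323
-0.08947051562928031 0.08874158701148226 offset at mid -0.0023507650733471403
big [0.2   0.234 0.1  ] [0.46  0.27  0.226]
bigbar [0.2   0.234 0.172] [0.388 0.27  0.226]
```

```bash
python3 -m inch '[[[8.5,-4,-3.7,-2,-10],[8.5,-8,-7.4,-4,-20],[8.5,-12,-11.1,-6,-30],[8.5,-16,-14.8,-8,-40],[8.5,-20,-18.5,-10,-50]]]'
cat >> h.py <<'E'
def togo(X,yaw=None):
    from scipy.spatial.transform import Rotation as R
    o=get_obs(); r=R.from_quat(o['tool_rot']).as_matrix(); d=r.T@(np.asarray(X)-o['eef_pos'])
    y=np.degrees(np.arctan2(r[1,0],r[0,0])); 
    print("t",round(o['clock'],2),"pos",o['eef_pos'].round(4),"yaw %.1f tilt %.2f"%(y,np.degrees(np.arccos(-r[2,2]))),"F",o['ft_force'].round(2),"T",o['ft_torque'].round(2),"w",o['grip_width'].round(4))
    print("go cm",(100*d).round(2),"roll", None if yaw is None else round(-((yaw-y+180)%360-180),1))
E
python3 -c "
from h import *
togo([.478,.2295,.33],61)"
```

```text
clock: 0.72
eef_pos: [0.268, -0.227, 0.3452]
tool_rot: [0.982, -0.19, -0.0, -0.001]
ft_force: [0.8, -0.3, 0.7]
grip_width: 0.085Traceback (most recent call last):
  File "<string>", line 3, in <module>
    togo([.478,.2295,.33],61)
    ~~~~^^^^^^^^^^^^^^^^^^^^^
  File "h.py", line 20, in togo
    print("t",round(o['clock'],2),"pos",o['eef_pos'].round(4),"yaw %.1f tilt %.2f"%(y,np.degrees(np.arccos(-r[2,2]))),"F",o['ft_force'].round(2),"T",o['ft_torque'].round(2),"w",o['grip_width'].round(4))
                                                                                                                                                                                 ^^^^^^^^^^^^^^^^^^^^^
AttributeError: 'float' object has no attribute 'round'
```

```bash
sed -i "s/o\['grip_width'\].round(4)/round(o['grip_width'],4)/" h.py
python3 -c "
from h import *
togo([.478,.2295,.33],61)"
```

```text
t 0.72 pos [ 0.268  -0.227   0.3452] yaw -21.9 tilt 0.12 F [ 0.8  -0.31  0.72] T [ 0.   -0.09 -0.05] w 0.085
go cm [  2.46 -50.19   1.61] roll -82.9
```

```bash
python3 -m inch '[[[8.5,0.3,-5.5,0,-10],[8.5,0.6,-11,0,-20],[8.5,0.9,-16.5,0,-30],[8.5,1.2,-22,0,-40],[8.5,1.5,-27.5,0,-50]]]'
python3 -c "
from h import *
togo([.478,.2295,.33],61)"
```

```text
clock: 1.35
eef_pos: [0.3847, 0.0244, 0.3456]
tool_rot: [0.969, 0.246, -0.0, -0.001]
ft_force: [1.4, -1.4, 0.4]
grip_width: 0.0847
t 1.35 pos [0.3847 0.0244 0.3456] yaw 28.4 tilt 0.10 F [ 1.35 -1.37  0.44] T [-0.09 -0.09  0.04] w 0.0847
go cm [ 17.97 -13.59   1.59] roll -32.6
```

```bash
python3 -m inch '[[[8.5,4.5,-3.4,0,-8],[8.5,9,-6.8,0,-16],[8.5,13.5,-10.2,0,-24],[8.5,18,-13.6,0.5,-32.5],[8.5,18,-13.6,1.0,-32.5]]]'
python3 - <<'E'
from h import *
togo([.478,.2295,.33],61)
i=optics.camera_info("wrist"); p,d=optics.camera("wrist"); cv2.imwrite("pics/w1.png",p[:,:,::-1]); np.save("pics/w1.npy",d); np.save("pics/w1i.npy",i,allow_pickle=True)
print(-i['R'].T@i['t'],i['R'][2])
E
```

```text
clock: 1.98
eef_pos: [0.4788, 0.2328, 0.3331]
tool_rot: [0.861, 0.509, -0.001, -0.001]
ft_force: [-0.3, -0.2, -0.3]
grip_width: 0.085
t 1.98 pos [0.4788 0.2328 0.3331] yaw 61.2 tilt 0.22 F [-0.29 -0.24 -0.26] T [ 0.01  0.   -0.03] w 0.085
go cm [-0.32  0.09  0.31] roll 0.2
[0.4081705  0.27136925 0.46419184] [ 0.27201472 -0.15155879 -0.95028308]
```

View pics/w1.png

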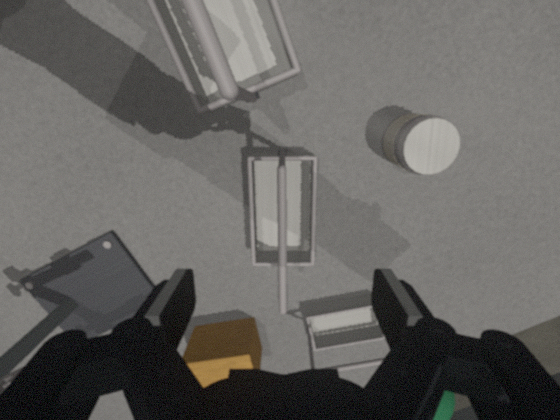

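```bash
python3 - <<'E'
from h import *
i=np.load("pics/w1i.npy",allow_pickle=True).item(); d=np.load("pics/w1.npy")
p=cv2.imread("pics/w1.png"); crop(p,235,140,335,325,3.2,"w1c")
a,b=atheight(i,281.5,163,.15),atheight(i,283,311,.15); print(a,b,(a+b)/2,np.linalg.norm(a-b),np.degrees(np.arctan2(*(b-a)[[1,0]])))
v,u=np.mgrid[0:420,0:560]; P=unproj(i,u,v,d); m=(d>0)&(P[...,2]>.14)&(P[...,2]<.165)&(abs(u-282)<15)&(v>150)&(v<325)
Q=P[m];print(len(Q),Q.min(0),Q.max(0),np.median(Q[:,2])); L=cv2.fitLine(Q[:,:2].astype(np.float32),cv2.DIST_HUBER,0,.01,.01).ravel();print(L,np.degrees(np.arctan2(L[1],L[0])))
E
```

```text
[0.45392992 0.24372942 0.15      ] [0.60992476 0.15950667 0.15      ] [0.53192734 0.20161805 0.15      ] 0.1772790565236025 -28.364935340371773
1315 [0.45401964 0.15695243 0.14001794] [0.61004075 0.24585049 0.15892062] 0.15624289475092826
[ 0.87859327 -0.47757077  0.52427727  0.20554575] -28.526865
```

View pics/w1c.png

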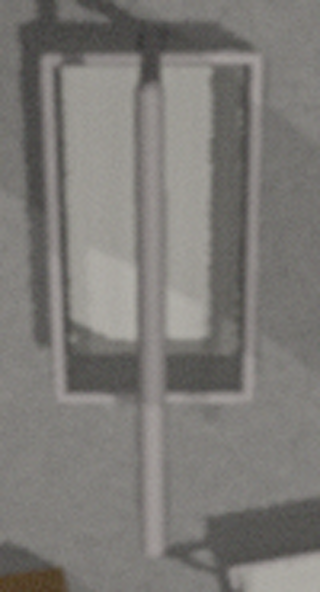

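```bash
python3 -m inch '[[[8.5,-0.2,-0.1,4.5,-0.4],[8.5,-0.2,-0.1,9,-0.4],[8.5,-0.2,-0.1,13.5,-0.4],[8.5,-0.2,-0.1,17,-0.4],[8.5,-0.2,-0.1,18.8,-0.4]]]'
python3 - <<'E'
from h import *
togo([.4766,.2316,.145],61.6)
i=optics.camera_info("wrist"); p,d=optics.camera("wrist"); cv2.imwrite("pics/w2.png",p[:,:,::-1])
E
```

```text
clock: 2.65
eef_pos: [0.4733, 0.2272, 0.1433]
tool_rot: [0.86, 0.51, -0.004, -0.001]
ft_force: [-1.1, 0.1, 0.2]
grip_width: 0.0851
t 2.65 pos [0.4733 0.2272 0.1433] yaw 61.3 tilt 0.48 F [-1.05  0.1   0.25] T [-0.   -0.01 -0.  ] w 0.0851
go cm [ 0.54  0.08 -0.17] roll -0.3
```

View pics/w2.png

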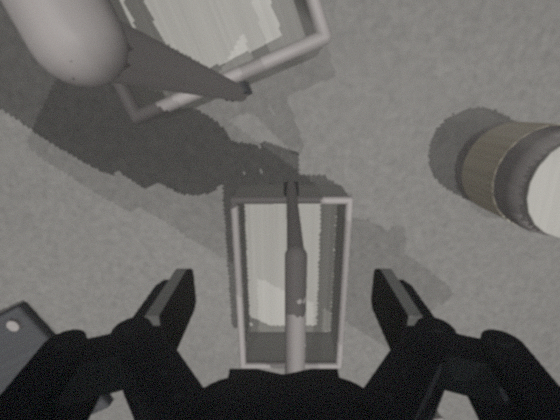

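```bash
python3 -m inch '[[[8.5,0.5,0.1,-0.15,0],[8.5,0.5,0.1,-0.15,0],[5,0.5,0.1,-0.15,0],[2.5,0.5,0.1,-0.15,0],[0.5,0.5,0.1,-0.15,0]]]'
python3 -c "
from h import *
togo([.4766,.2316,.145],61.6)"
```

```text
clock: 3.32
eef_pos: [0.4759, 0.2308, 0.1434]
tool_rot: [0.86, 0.51, -0.005, -0.001]
ft_force: [-0.1, -0.9, 0.1]
grip_width: 0.032
t 3.33 pos [0.4759 0.2308 0.1434] yaw 61.3 tilt 0.61 F [-0.06 -0.85  0.14] T [ 0.05 -0.03  0.03] w 0.032
go cm [ 0.1   0.03 -0.16] roll -0.3
```

```bash
python3 -m inch '[[[0.5,0.1,0,-0.1,0],[0.5,0.1,0,-0.1,0],[0.5,0.1,0,-0.1,0],[0.5,0.1,0,-0.1,0],[0.5,0.1,0,-0.1,0]]]'
python3 - <<'E'
from h import *
togo([.4766,.2316,.145],61.6)
i=optics.camera_info("wrist"); p,d=optics.camera("wrist"); cv2.imwrite("pics/w3.png",p[:,:,::-1])
E
```

```text
clock: 3.95
eef_pos: [0.4764, 0.2319, 0.1446]
tool_rot: [0.86, 0.51, -0.005, -0.001]
ft_force: [-1.2, 0.6, 3.4]
grip_width: 0.0079
t 3.95 pos [0.4764 0.2319 0.1446] yaw 61.3 tilt 0.59 F [-1.18  0.58  3.38] T [0.07 0.26 0.02] w 0.0079
go cm [-0.02  0.04 -0.04] roll -0.3
```

View pics/w3.png

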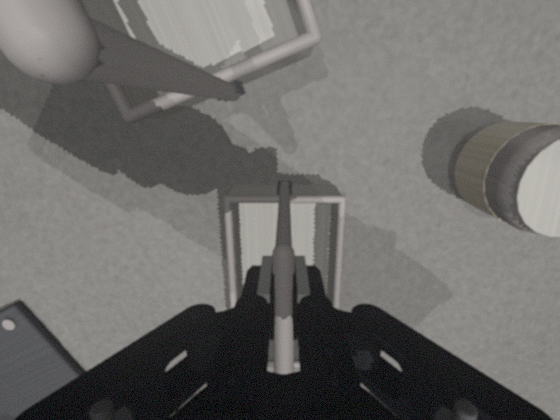

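```bash
python3 -m inch '[[[0.5,0,0,-0.3,0],[0.5,0,0,-1,0],[0.5,0,0,-2,0],[0.5,0,0,-3,0],[0.5,0,0,-4,0]]]'
python3 - <<'E'
from h import *
togo([.4766,.2316,.145],61.6)
i=optics.camera_info("wrist"); p,d=optics.camera("wrist"); cv2.imwrite("pics/w4.png",p[:,:,::-1])
i=optics.camera_info("scene"); p,d=optics.camera("scene"); crop(p[:,:,::-1],300,150,460,310,4,"s4")
E
```

```text
clock: 4.62
eef_pos: [0.4769, 0.2321, 0.1855]
tool_rot: [0.86, 0.51, -0.005, -0.001]
ft_force: [0.8, -0.2, -2.9]
grip_width: 0.0082
t 4.62 pos [0.4769 0.2321 0.1855] yaw 61.3 tilt 0.56 F [ 0.79 -0.2  -2.85] T [ 0.1   0.13 -0.04] w 0.0082
go cm [-0.03  0.02  4.05] roll -0.3
```

View pics/w4.png

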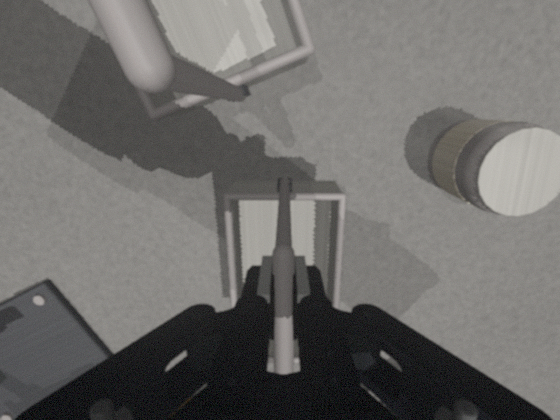

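View pics/s4.png

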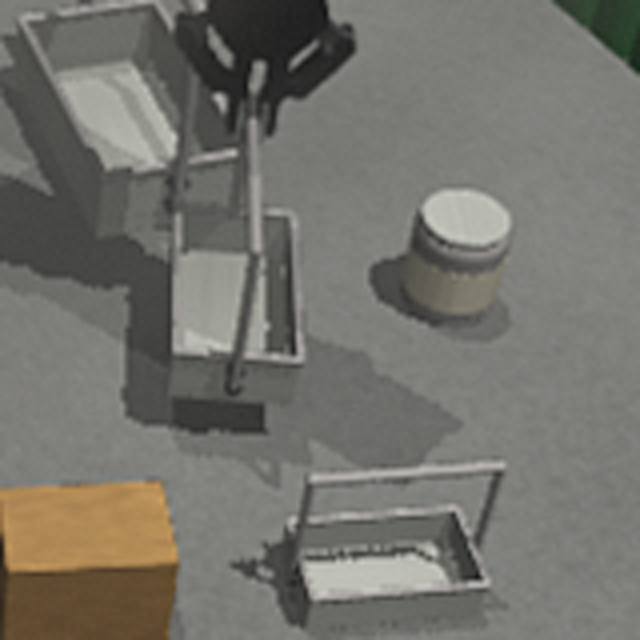

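```bash
python3 - <<'E'
from h import *
it=optics.camera_info("top")
A=lambda x,y,h: atheight(it,180+(x+.5)/4-.5,120+(y+.5)/4-.5,h)
print("carton",[A(x,y,.09).round(3) for x,y in((335,124),(455,160),(430,232),(313,195))])
togo([.448,-.03,.262],89.5)
E
```

```text
carton [array([0.751, 0.035, 0.09 ]), array([ 0.718, -0.07 ,  0.09 ]), array([ 0.654, -0.048,  0.09 ]), array([0.687, 0.053, 0.09 ])]
t 4.72 pos [0.4777 0.2325 0.1864] yaw 61.3 tilt 0.40 F [ 0.33  0.38 -2.11] T [0.09 0.03 0.03] w 0.008
go cm [-24.49   9.95  -7.5 ] roll -28.2
```

```bash
python3 -m inch '[[[0.5,0,0,-2,0],[0.5,-1.5,0.6,-4,-2],[0.5,-4,1.6,-6,-5],[0.5,-7,2.8,-7.5,-9],[0.5,-10,4,-7.5,-13]]]'
python3 -m inch '[[[0.5,-3,1.2,0,-4],[0.5,-6,2.4,0,-7],[0.5,-8.5,3.5,0,-11],[0.5,-10.5,4.5,0,-14],[0.5,-10.5,4.5,0,-14]]]'
python3 -c "
from h import *
togo([.448,-.03,.262],89.5)"
```

```text
clock: 5.35
eef_pos: [0.4659, 0.125, 0.263]
tool_rot: [0.796, 0.605, -0.002, -0.001]
ft_force: [0.2, -0.3, -2.7]
grip_width: 0.0079
clock: 5.98
eef_pos: [0.4812, 0.0105, 0.2629]
tool_rot: [0.717, 0.697, -0.002, -0.001]
ft_force: [1.2, 0.4, -3.0]
grip_width: 0.0077
t 5.97 pos [0.4812 0.0105 0.2629] yaw 88.3 tilt 0.26 F [ 1.21  0.42 -2.97] T [0.05 0.23 0.06] w 0.0077
go cm [-4.14 -3.19  0.11] roll -1.2
```

```bash
python3 -m inch '[[[0.5,-1,-0.8,0.1,-0.5],[0.5,-2.5,-2,0.1,-1.2],[0.5,-4.1,-3.2,0.1,-1.2],[0.5,-4.1,-3.2,0.1,-1.2],[0.5,-4.1,-3.2,0.1,-1.2]]]'
python3 - <<'E'
from h import *
togo([.448,-.03,.262],89.5)
for n in("scene","top","wrist"):
    i=optics.camera_info(n); p,d=optics.camera(n); cv2.imwrite(f"pics/{n}5.png",p[:,:,::-1]); np.save(f"pics/{n}5.npy",d); np.save(f"pics/{n}5i.npy",i,allow_pickle=True)
s=cv2.imread("pics/scene5.png"); crop(s,195,165,345,290,5,"s5"); t=cv2.imread("pics/top5.png"); crop(t,255,170,375,270,6,"t5")
E
```

```text
clock: 6.6
eef_pos: [0.4481, -0.0294, 0.2624]
tool_rot: [0.71, 0.704, -0.002, -0.001]
ft_force: [0.4, 0.3, -3.4]
grip_width: 0.008
t 6.6 pos [ 0.4481 -0.0294  0.2624] yaw 89.5 tilt 0.20 F [ 0.44  0.26 -3.45] T [-0.02  0.19  0.04] w 0.008
go cm [-0.06 -0.01  0.04] roll -0.0
```

View pics/s5.png

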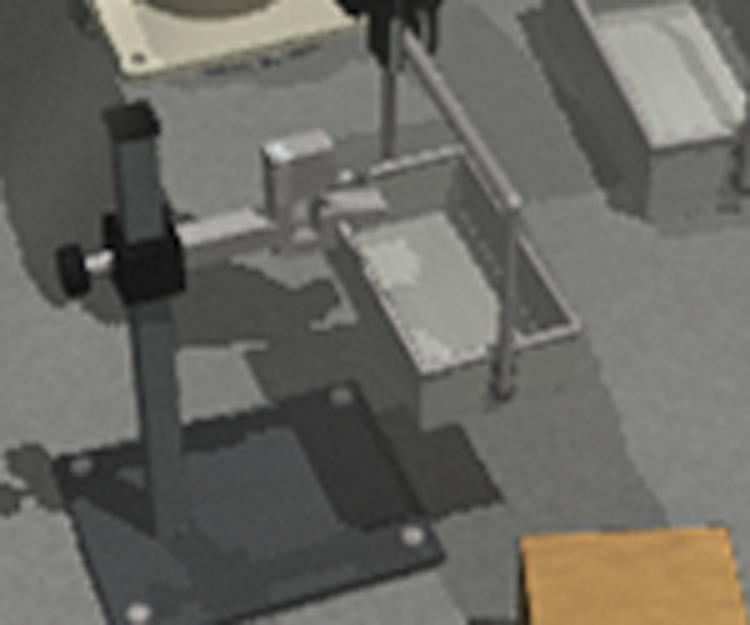

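View pics/t5.png

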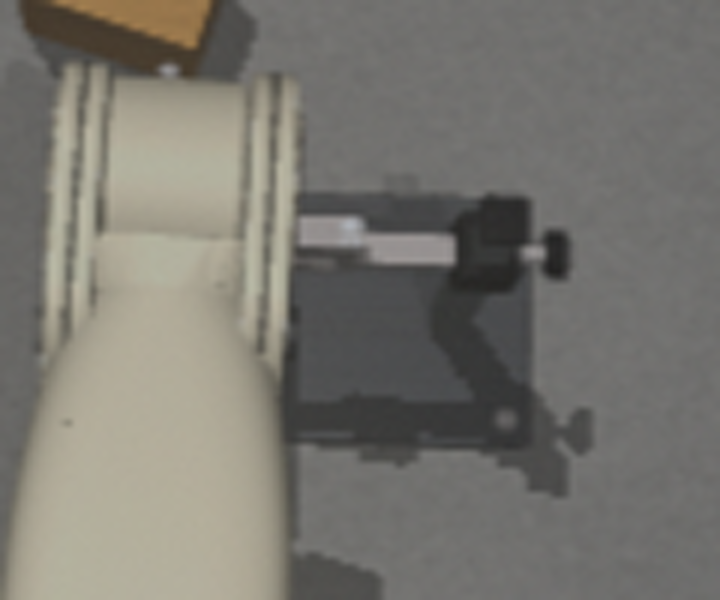

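View pics/wrist5.png

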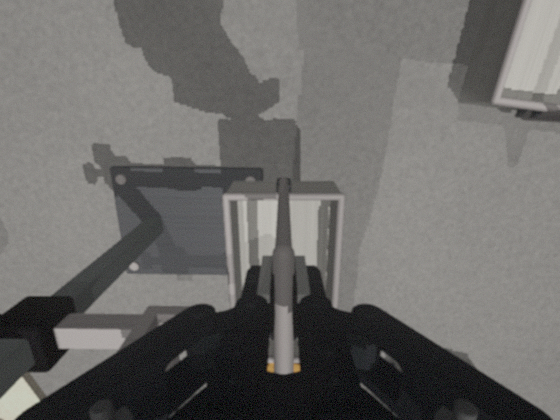

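```bash
python3 - <<'E'
from h import *
for n in("scene","wrist"):
    i=np.load(f"pics/{n}5i.npy",allow_pickle=True).item(); d=np.load(f"pics/{n}5.npy")
    v,u=np.mgrid[0:420,0:560]; P=unproj(i,u,v,d)
    q=P[(d>0)&np.all((P>[.46,-.045,.25])&(P<[.62,-.012,.285]),-1)]
    if len(q): print(n,"bar",len(q),q.min(0).round(4),q.max(0).round(4),np.median(q,0).round(4))
    if len(q)>20: L=cv2.fitLine(q.astype(np.float32),cv2.DIST_HUBER,0,.01,.01).ravel();print(L.round(4))
    for nm,lo,hi in(("neck",[.48,-.165,.19],[.54,-.135,.25]),("tongue",[.48,-.093,.19],[.54,-.06,.235]),("jaw",[.48,-.13,.255],[.54,-.09,.28])):
        m=(d>0)&np.all((P>lo)&(P<hi),-1); q=P[m]
        if len(q): print(n,nm,len(q),q.min(0).round(4),q.max(0).round(4),np.median(q,0).round(4),"zpct",np.percentile(q[:,2],[10,25,75,90]).round(4))
i=np.load("pics/scene5i.npy",allow_pickle=True).item()
C=lambda X:(proj(i,X)-[195,165]+.5)*5-.5
for nm,X in(("bar near end +x",[.5995,-.0294,.268]),("bar mid",[.5114,-.0294,.268]),("jaw top corners",[.5035,-.095,.263]),("",[.5195,-.095,.263]),("",[.5035,-.130,.263]),("",[.5195,-.130,.263]),("tongue tip",[.5195,-.069,.2145]),("",[.5035,-.069,.2145]),("plate",[.4365,-.058,.012]),("",[.5865,-.058,.012]),("",[.4365,-.248,.012]),("",[.5865,-.248,.012])): print(nm,C(np.array(X)).round(1))
i=np.load("pics/wrist5i.npy",allow_pickle=True).item()
for a,b in((111,168),(264,168),(127,273)): print("wr plate",atheight(i,a,b,.012).round(4))
E
python3 - <<'E'
import sys; sys.path.insert(0,'.')
from h import *
crop(cv2.imread("pics/wrist5.png"),0,150,280,360,2.8,"../pics/w5c")
E
```

```text
scene bar 172 [ 0.4601 -0.0389  0.2509] [ 0.6029 -0.0242  0.2843] [ 0.5399 -0.0315  0.2696]
[ 0.9993 -0.0095 -0.0356  0.5341 -0.031   0.2695]
scene neck 98 [ 0.501  -0.1644  0.2053] [ 0.5229 -0.135   0.2262] [ 0.5176 -0.1499  0.2213] zpct [0.2113 0.2152 0.2231 0.2241]
scene tongue 62 [ 0.5031 -0.0925  0.2104] [ 0.5261 -0.0643  0.2225] [ 0.5174 -0.079   0.2167] zpct [0.2119 0.2147 0.2187 0.2205]
scene jaw 91 [ 0.5032 -0.1288  0.2551] [ 0.5258 -0.0937  0.2685] [ 0.517  -0.1116  0.2632] zpct [0.2569 0.2601 0.2643 0.2653]
wrist bar 1026 [ 0.46   -0.0349  0.2693] [ 0.4952 -0.0252  0.2755] [ 0.476  -0.0299  0.2735]
[ 0.9987 -0.0111 -0.0489  0.4761 -0.0299  0.2733]
wrist neck 1525 [ 0.5023 -0.165   0.2084] [ 0.5204 -0.1351  0.227 ] [ 0.5053 -0.1504  0.2245] zpct [0.2128 0.2184 0.2252 0.2256]
wrist jaw 11 [ 0.5046 -0.0956  0.2555] [ 0.5059 -0.0942  0.2582] [ 0.5053 -0.0948  0.2565] zpct [0.2557 0.256  0.257  0.258 ]
bar near end +x [514.3 205.4]
bar mid [445.1 103.3]
jaw top corners [321.  131.3]
 [332.  149.5]
 [256.4 147.2]
 [266.9 165.7]
tongue tip [380.1 210. ]
 [369.  191.8]
plate [348.3 377.8]
 [443.7 550.9]
 [ 43.7 463.2]
 [118.7 650.9]
wr plate [ 0.4367 -0.2434  0.012 ]
wr plate [ 0.4384 -0.0537  0.012 ]
wr plate [ 0.5835 -0.2479  0.012 ]
```

```bash
python3 -m inch '[[[0.5,-1.5,0,0,0],[0.5,-3.5,0,0,0],[0.5,-4.8,0,0.5,0],[0.5,-4.9,0,1.5,0],[0.5,-4.9,0,2.5,0]]]'
python3 -m inch '[[[0.5,0,0,0.3,0],[0.5,0,0,0.6,0],[0.5,0,0,0.8,0],[0.5,0,0,0.8,0],[0.5,0,0,0.8,0]]]'
python3 - <<'E'
from h import *
togo([.448,-.079,.228],89.5)
for n in("scene","wrist"):
    i=optics.camera_info(n); p,d=optics.camera(n); cv2.imwrite(f"pics/{n}6.png",p[:,:,::-1]); np.save(f"pics/{n}6.npy",d); np.save(f"pics/{n}6i.npy",i,allow_pickle=True)
    togo([.448,-.079,.228],89.5)
s=cv2.imread("pics/scene6.png"); crop(s,220,170,320,250,8,"s6"); 
E
```

```text
clock: 7.38
eef_pos: [0.4475, -0.0782, 0.2361]
tool_rot: [0.71, 0.704, -0.002, -0.001]
ft_force: [-0.5, 0.6, -3.2]
grip_width: 0.0079
clock: 8.0
eef_pos: [0.4476, -0.0782, 0.2283]
tool_rot: [0.71, 0.704, -0.002, -0.001]
ft_force: [-0.4, 0.0, -1.8]
grip_width: 0.0078
t 8.0 pos [ 0.4476 -0.0782  0.2283] yaw 89.5 tilt 0.26 F [-0.37  0.02 -1.77] T [0.04 0.19 0.  ] w 0.0078
go cm [-0.08  0.04  0.03] roll 0.0
t 8.05 pos [ 0.4476 -0.0782  0.2284] yaw 89.5 tilt 0.26 F [ 0.75 -0.07 -1.79] T [0.03 0.19 0.01] w 0.0079
go cm [-0.08  0.04  0.04] roll 0.0
t 8.1 pos [ 0.4476 -0.0782  0.2283] yaw 89.5 tilt 0.26 F [ 0.25  0.22 -2.92] T [ 0.02  0.16 -0.02] w 0.008
go cm [-0.08  0.04  0.03] roll 0.0
```

View pics/s6.png

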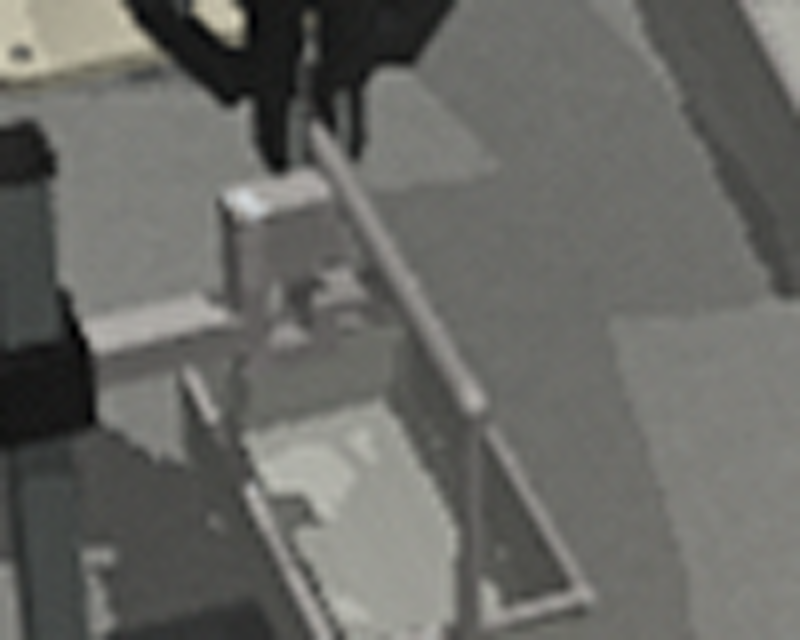

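View pics/wrist6.png

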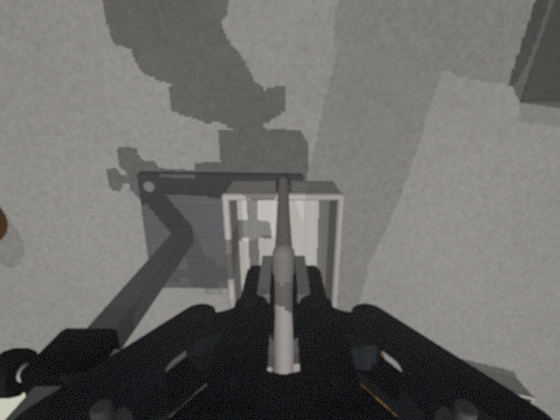

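```bash
cat > rd.py <<'E'
from h import *
import sys
n=int(sys.argv[1]) if len(sys.argv)>1 else 4
L=[]
for k in range(n):
    o=get_obs(); L.append(np.r_[o['ft_force'],o['ft_torque'],o['eef_pos']*1000])
    if k<n-1: optics.camera("wrist")
print("t %.2f"%o['clock'],"F",np.mean(L,0)[:3].round(2),"T",np.mean(L,0)[3:6].round(3),"pos mm",np.mean(L,0)[6:].round(2),"w",round(o['grip_width'],4))
E
python3 rd.py 6
python3 -m inch '[[[0.5,0,0,0.05,0],[0.5,0,0,0.1,0],[0.5,0,0,0.15,0],[0.5,0,0,0.2,0],[0.5,0,0,0.2,0]]]'; python3 rd.py 4
```

```text
t 8.35 F [-0.12  0.33 -2.48] T [0.012 0.152 0.017] pos mm [447.49 -78.26 228.24] w 0.0076
clock: 8.98
eef_pos: [0.4474, -0.0783, 0.2261]
tool_rot: [0.71, 0.704, -0.002, -0.001]
ft_force: [0.6, 0.5, -2.3]
grip_width: 0.0082
t 9.12 F [-0.18  0.29 -2.4 ] T [0.018 0.164 0.011] pos mm [447.41 -78.25 226.14] w 0.008
```

```bash
python3 -m inch '[[[0.5,0,0,0.05,0],[0.5,0,0,0.1,0],[0.5,0,0,0.15,0],[0.5,0,0,0.15,0],[0.5,0,0,0.15,0]]]'; python3 rd.py 4
```

```text
clock: 9.75
eef_pos: [0.4474, -0.0783, 0.2247]
tool_rot: [0.71, 0.704, -0.002, -0.001]
ft_force: [-0.6, -0.8, -2.9]
grip_width: 0.0079
t 9.90 F [ 0.01 -0.89 -2.9 ] T [-0.026  0.154  0.002] pos mm [447.44 -78.26 224.68] w 0.0079
```

```bash
python3 -m inch '[[[0.5,0,0,0.03,0],[0.5,0,0,0.06,0],[0.5,0,0,0.1,0],[0.5,0,0,0.1,0],[0.5,0,0,0.1,0]]]'; python3 rd.py 4
```

```text
clock: 10.52
eef_pos: [0.4474, -0.0783, 0.2237]
tool_rot: [0.71, 0.704, -0.002, -0.001]
ft_force: [0.3, 0.2, -3.3]
grip_width: 0.008
t 10.68 F [ 0.2  -0.26 -3.22] T [ 0.036  0.183 -0.033] pos mm [447.45 -78.27 223.7 ] w 0.0075
```

No contact yet; continue in small steps.

```bash
python3 -m inch '[[[0.5,0,0,0.03,0],[0.5,0,0,0.06,0],[0.5,0,0,0.1,0],[0.5,0,0,0.1,0],[0.5,0,0,0.1,0]]]'; python3 rd.py 4
```

```text
clock: 11.3
eef_pos: [0.4475, -0.0783, 0.2227]
tool_rot: [0.71, 0.704, -0.002, -0.001]
ft_force: [1.0, -0.6, -2.3]
grip_width: 0.0082
t 11.45 F [ 0.32 -0.33 -2.63] T [ 0.001  0.166 -0.007] pos mm [447.45 -78.28 222.72] w 0.0077
```

```bash
python3 -m inch '[[[0.5,0,0,0.03,0],[0.5,0,0,0.06,0],[0.5,0,0,0.1,0],[0.5,0,0,0.1,0],[0.5,0,0,0.1,0]]]'; python3 rd.py 4
```

```text
clock: 12.08
eef_pos: [0.4475, -0.0783, 0.2217]
tool_rot: [0.71, 0.704, -0.002, -0.001]
ft_force: [-0.1, 0.2, -1.2]
grip_width: 0.008
t 12.22 F [-0.14 -0.18 -2.27] T [-0.003  0.164  0.011] pos mm [447.46 -78.27 221.73] w 0.0084
```

```bash
python3 -m inch '[[[0.5,0,0,0.03,0],[0.5,0,0,0.06,0],[0.5,0,0,0.1,0],[0.5,0,0,0.1,0],[0.5,0,0,0.1,0]]]'; python3 rd.py 4
```

```text
clock: 12.85
eef_pos: [0.4474, -0.0783, 0.2207]
tool_rot: [0.71, 0.704, -0.002, -0.001]
ft_force: [-0.1, -0.4, -2.5]
grip_width: 0.008
t 13.00 F [-0.03 -0.5  -2.57] T [0.015 0.184 0.013] pos mm [447.46 -78.27 220.74] w 0.0081
```

```bash
python3 -m inch '[[[0.5,0,0,0.03,0],[0.5,0,0,0.06,0],[0.5,0,0,0.1,0],[0.5,0,0,0.1,0],[0.5,0,0,0.1,0]]]'; python3 rd.py 4
```

```text
clock: 13.62
eef_pos: [0.4475, -0.0783, 0.2197]
tool_rot: [0.71, 0.704, -0.002, -0.001]
ft_force: [0.8, -0.0, -2.6]
grip_width: 0.008
t 13.78 F [ 0.41 -0.01 -2.59] T [0.005 0.144 0.056] pos mm [447.48 -78.28 219.76] w 0.0079
```

```bash
python3 -m inch '[[[0.5,0,0,0.03,0],[0.5,0,0,0.06,0],[0.5,0,0,0.1,0],[0.5,0,0,0.1,0],[0.5,0,0,0.1,0]]]'; python3 rd.py 4
```

```text
clock: 14.4
eef_pos: [0.4475, -0.0783, 0.2188]
tool_rot: [0.71, 0.704, -0.002, -0.001]
ft_force: [0.2, 0.0, -2.3]
grip_width: 0.0079
t 14.55 F [-0.39 -0.25 -2.18] T [ 0.009  0.178 -0.004] pos mm [447.48 -78.27 218.8 ] w 0.0078
```

```bash
python3 -m inch '[[[0.5,0,0,0.03,0],[0.5,0,0,0.06,0],[0.5,0,0,0.1,0],[0.5,0,0,0.1,0],[0.5,0,0,0.1,0]]]'; python3 rd.py 4
```

```text
clock: 15.18
eef_pos: [0.4475, -0.0783, 0.2179]
tool_rot: [0.71, 0.704, -0.002, -0.001]
ft_force: [-0.6, -0.6, -0.9]
grip_width: 0.008
t 15.32 F [-1.03  0.18 -0.98] T [-0.006  0.256  0.025] pos mm [447.46 -78.29 217.85] w 0.008
```

```bash
python3 rd.py 6; python3 - <<'E'
from h import *
p,d=optics.camera("scene"); cv2.imwrite("pics/scene7.png",p[:,:,::-1]); np.save("pics/scene7.npy",d)
crop(p[:,:,::-1],220,170,320,250,8,"s7"); 
E
```

```text
t 15.57 F [-1.21  0.21 -0.99] T [-0.006  0.256  0.01 ] pos mm [447.46 -78.29 217.81] w 0.0079
```

View pics/s7.png

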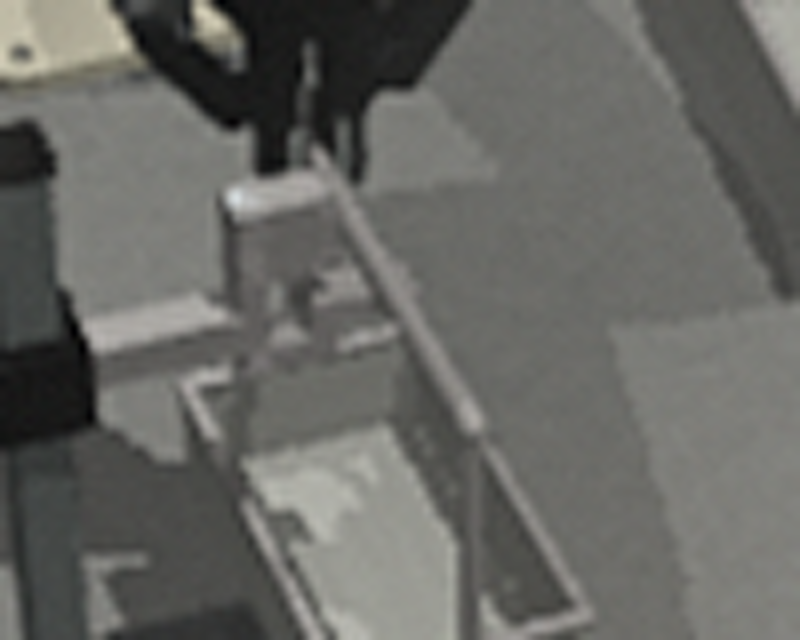

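```bash
python3 -m inch '[[[0.5,0,0,-0.25,0],[0.5,0,0,-0.52,0],[0.5,0,0,-0.52,0],[0.5,-0.2,0,-0.52,0],[0.5,-0.2,0,-0.52,0]]]'; python3 rd.py 2
```

```text
clock: 16.25
eef_pos: [0.4474, -0.0804, 0.2229]
tool_rot: [0.71, 0.704, -0.002, -0.001]
ft_force: [1.0, -0.2, -2.6]
grip_width: 0.0076
t 16.30 F [ 0.39  0.59 -2.62] T [-0.004  0.133 -0.007] pos mm [447.39 -80.39 222.88] w 0.0076
```

```bash
python3 -m inch '[[[0.5,-0.15,0,0,0],[0.5,-0.3,0,0,0],[0.5,-0.45,0,0,0],[0.5,-0.6,0,0,0],[0.5,-0.6,0,0,0]]]'; python3 rd.py 3
```

```text
clock: 16.92
eef_pos: [0.4474, -0.0865, 0.2229]
tool_rot: [0.71, 0.704, -0.002, -0.001]
ft_force: [0.2, -0.5, -3.4]
grip_width: 0.0079
t 17.02 F [-0.18  0.3  -2.97] T [0.037 0.166 0.018] pos mm [447.35 -86.43 222.9 ] w 0.0078
```

```bash
python3 -m inch '[[[0.5,-0.08,0,0,0],[0.5,-0.16,0,0,0],[0.5,-0.24,0,0,0],[0.5,-0.32,0,0,0],[0.5,-0.4,0,0,0]]]'; python3 rd.py 3
```

```text
clock: 17.65
eef_pos: [0.4473, -0.0904, 0.2229]
tool_rot: [0.71, 0.704, -0.002, -0.001]
ft_force: [-0.1, -0.1, -2.5]
grip_width: 0.0081
t 17.75 F [-0.01  0.08 -2.73] T [-0.004  0.138 -0.021] pos mm [447.31 -90.46 222.89] w 0.0079
```

```bash
python3 -m inch '[[[0.5,-0.06,0,0,0],[0.5,-0.12,0,0,0],[0.5,-0.18,0,0,0],[0.5,-0.24,0,0,0],[0.5,-0.3,0,0,0]]]'; python3 rd.py 3
```

```text
clock: 18.38
eef_pos: [0.4473, -0.0935, 0.2229]
tool_rot: [0.71, 0.704, -0.002, -0.001]
ft_force: [-0.2, -0.5, -2.4]
grip_width: 0.0081
t 18.48 F [ 0.24 -0.75 -3.11] T [ 0.026  0.166 -0.   ] pos mm [447.31 -93.53 222.92] w 0.0076
```

Free so far (about stand y = 19 mm). Continue.

```bash
python3 -m inch '[[[0.5,-0.06,0,0,0],[0.5,-0.12,0,0,0],[0.5,-0.18,0,0,0],[0.5,-0.24,0,0,0],[0.5,-0.3,0,0,0]]]'; python3 rd.py 3
```

```text
clock: 19.1
eef_pos: [0.4473, -0.0966, 0.2229]
tool_rot: [0.71, 0.704, -0.002, -0.001]
ft_force: [0.4, -1.0, -2.2]
grip_width: 0.0079
t 19.20 F [-0.02 -0.58 -2.38] T [ 0.004  0.152 -0.024] pos mm [447.27 -96.59 222.91] w 0.0078
```

```bash
python3 -m inch '[[[0.5,-0.06,0,0,0],[0.5,-0.12,0,0,0],[0.5,-0.18,0,0,0],[0.5,-0.24,0,0,0],[0.5,-0.3,0,0,0]]]'; python3 rd.py 3
```

```text
clock: 19.82
eef_pos: [0.4472, -0.0996, 0.2229]
tool_rot: [0.71, 0.704, -0.002, -0.001]
ft_force: [-0.8, 0.6, -2.8]
grip_width: 0.0081
t 19.93 F [-0.49 -0.12 -2.9 ] T [-0.013  0.165 -0.044] pos mm [447.24 -99.65 222.91] w 0.0078
```

```bash
python3 -m inch '[[[0.5,-0.1,0,0,0],[0.5,-0.2,0,0,0],[0.5,-0.3,0,0,0],[0.5,-0.4,0,0,0],[0.5,-0.5,0,0,0]]]'; python3 rd.py 3
```

```text
clock: 20.55
eef_pos: [0.4472, -0.1047, 0.2229]
tool_rot: [0.71, 0.704, -0.002, -0.001]
ft_force: [-0.4, -0.5, -2.0]
grip_width: 0.0082
t 20.65 F [-0.43 -0.02 -2.41] T [-0.024  0.161  0.026] pos mm [ 447.19 -104.77  222.91] w 0.0078
```

```bash
python3 -m inch '[[[0.5,-0.08,0,0,0],[0.5,-0.16,0,0,0],[0.5,-0.24,0,0,0],[0.5,-0.32,0,0,0],[0.5,-0.4,0,0,0]]]'; python3 rd.py 3
```

```text
clock: 21.28
eef_pos: [0.4472, -0.1088, 0.2229]
tool_rot: [0.71, 0.704, -0.002, -0.001]
ft_force: [0.1, -0.3, -2.7]
grip_width: 0.0079
t 21.38 F [-0.21 -0.11 -2.7 ] T [-0.003  0.176 -0.003] pos mm [ 447.17 -108.83  222.92] w 0.008
```

Now probe for the back wall in ~1 mm steps.

```bash
python3 -m inch '[[[0.5,-0.05,0,0,0],[0.5,-0.1,0,0,0],[0.5,-0.15,0,0,0],[0.5,-0.2,0,0,0],[0.5,-0.2,0,0,0]]]'; python3 rd.py 3
```

```text
clock: 22.0
eef_pos: [0.4471, -0.1109, 0.2229]
tool_rot: [0.71, 0.704, -0.002, -0.001]
ft_force: [0.4, 0.3, -3.4]
grip_width: 0.0081
t 22.10 F [ 0.1  -0.08 -2.75] T [-0.019  0.189 -0.002] pos mm [ 447.15 -110.84  222.92] w 0.0078
```

```bash
python3 -m inch '[[[0.5,-0.02,0,0,0],[0.5,-0.05,0,0,0],[0.5,-0.1,0,0,0],[0.5,-0.1,0,0,0],[0.5,-0.1,0,0,0]]]'; python3 rd.py 3
```

```text
clock: 22.72
eef_pos: [0.4471, -0.1118, 0.2229]
tool_rot: [0.71, 0.704, -0.002, -0.001]
ft_force: [0.7, 0.4, -2.4]
grip_width: 0.0079
t 22.82 F [ 0.43  0.18 -2.51] T [ 0.002  0.139 -0.015] pos mm [ 447.13 -111.85  222.91] w 0.0078
```

```bash
python3 -m inch '[[[0.5,-0.02,0,0,0],[0.5,-0.05,0,0,0],[0.5,-0.1,0,0,0],[0.5,-0.1,0,0,0],[0.5,-0.1,0,0,0]]]'; python3 rd.py 3
```

```text
clock: 23.45
eef_pos: [0.4471, -0.1129, 0.2229]
tool_rot: [0.71, 0.704, -0.002, -0.001]
ft_force: [0.6, 0.2, -2.7]
grip_width: 0.0079
t 23.55 F [ 0.24  0.2  -2.55] T [-0.008  0.135  0.006] pos mm [ 447.13 -112.85  222.91] w 0.0079
```

```bash
python3 -m inch '[[[0.5,-0.02,0,0,0],[0.5,-0.05,0,0,0],[0.5,-0.1,0,0,0],[0.5,-0.1,0,0,0],[0.5,-0.1,0,0,0]]]'; python3 rd.py 3
```

```text
clock: 24.18
eef_pos: [0.4471, -0.1138, 0.2229]
tool_rot: [0.71, 0.704, -0.002, -0.001]
ft_force: [-0.3, 0.8, -1.5]
grip_width: 0.0078
t 24.27 F [-0.18  0.55 -1.52] T [0.099 0.129 0.042] pos mm [ 447.11 -113.77  222.91] w 0.0079
```

```bash
python3 -m inch '[[[0.5,-0.02,0,0,0],[0.5,-0.05,0,0,0],[0.5,-0.1,0,0,0],[0.5,-0.1,0,0,0],[0.5,-0.1,0,0,0]]]'; python3 rd.py 3
```

```text
clock: 24.9
eef_pos: [0.4471, -0.1144, 0.2229]
tool_rot: [0.71, 0.704, -0.002, -0.002]
ft_force: [0.3, 2.8, -3.4]
grip_width: 0.0077
t 25.00 F [ 0.1   3.61 -2.99] T [0.656 0.152 0.174] pos mm [ 447.07 -114.47  222.88] w 0.0078
```

```bash
python3 -m inch '[[[0.5,0.15,0,0,0],[0.5,0.27,0,0,0],[0.5,0.27,0,0,0],[0.5,0.27,0,0.15,0],[0.5,0.27,0,0.3,0]]]'; python3 rd.py 3
```

```text
clock: 25.62
eef_pos: [0.447, -0.1119, 0.2198]
tool_rot: [0.71, 0.704, -0.002, -0.002]
ft_force: [-0.1, 0.9, -2.4]
grip_width: 0.0078
t 25.73 F [-0.14  0.58 -2.57] T [ 0.012  0.147 -0.006] pos mm [ 446.95 -111.88  219.62] w 0.0081
```

```bash
python3 -m inch '[[[0.5,0,0,0.08,0],[0.5,0,0,0.16,0],[0.5,0,0,0.24,0],[0.5,0,0,0.32,0],[0.5,0,0,0.4,0]]]'; python3 rd.py 3
```

```text
clock: 26.35
eef_pos: [0.4469, -0.1118, 0.2155]
tool_rot: [0.71, 0.704, -0.002, -0.002]
ft_force: [0.4, -0.7, -3.5]
grip_width: 0.008
t 26.45 F [-0.23 -0.59 -2.64] T [0.047 0.149 0.033] pos mm [ 446.83 -111.81  215.48] w 0.0081
```

```bash
python3 -m inch '[[[0.5,0,0,0.08,0],[0.5,0,0,0.16,0],[0.5,0,0,0.24,0],[0.5,0,0,0.32,0],[0.5,0,0,0.4,0]]]'; python3 rd.py 3
```

```text
clock: 27.08
eef_pos: [0.4468, -0.1118, 0.2114]
tool_rot: [0.71, 0.704, -0.002, -0.002]
ft_force: [0.2, 0.4, -2.5]
grip_width: 0.0083
t 27.18 F [-0.29  0.03 -2.76] T [0.021 0.17  0.024] pos mm [ 446.72 -111.8   211.36] w 0.0077
```

```bash
python3 -m inch '[[[0.5,0,0,0.05,0],[0.5,0,0,0.1,0],[0.5,0,0,0.15,0],[0.5,0,0,0.15,0],[0.5,0,0,0.15,0]]]'; python3 rd.py 3
```

```text
clock: 27.8
eef_pos: [0.4467, -0.1118, 0.2099]
tool_rot: [0.71, 0.704, -0.002, -0.002]
ft_force: [0.5, 0.4, -2.7]
grip_width: 0.0078
t 27.90 F [ 0.25  0.43 -3.09] T [0.023 0.153 0.007] pos mm [ 446.71 -111.8   209.89] w 0.008
```

```bash
python3 -m inch '[[[0.5,0,0,0.05,0],[0.5,0,0,0.1,0],[0.5,0,0,0.15,0],[0.5,0,0,0.15,0],[0.5,0,0,0.15,0]]]'; python3 rd.py 3
```

```text
clock: 28.52
eef_pos: [0.4467, -0.1118, 0.2084]
tool_rot: [0.71, 0.704, -0.002, -0.002]
ft_force: [-0.1, 0.3, -1.9]
grip_width: 0.0078
t 28.62 F [-0.15  0.01 -2.37] T [0.016 0.174 0.002] pos mm [ 446.72 -111.8   208.4 ] w 0.0077
```

```bash
python3 -m inch '[[[0.5,0,0,0.03,0],[0.5,0,0,0.06,0],[0.5,0,0,0.1,0],[0.5,0,0,0.1,0],[0.5,0,0,0.1,0]]]'; python3 rd.py 3
```

```text
clock: 29.25
eef_pos: [0.4467, -0.1118, 0.2075]
tool_rot: [0.71, 0.704, -0.002, -0.002]
ft_force: [0.4, 0.6, -2.5]
grip_width: 0.0077
t 29.35 F [ 0.05  0.08 -2.19] T [0.008 0.175 0.   ] pos mm [ 446.73 -111.82  207.47] w 0.0077
```

```bash
python3 -m inch '[[[0.5,0,0,0.03,0],[0.5,0,0,0.06,0],[0.5,0,0,0.1,0],[0.5,0,0,0.1,0],[0.5,0,0,0.1,0]]]'; python3 rd.py 3
```

```text
clock: 29.98
eef_pos: [0.4467, -0.1118, 0.2066]
tool_rot: [0.71, 0.704, -0.002, -0.002]
ft_force: [-0.7, 0.1, -0.3]
grip_width: 0.0081
t 30.07 F [-1.35  0.03 -0.74] T [-0.007  0.252 -0.025] pos mm [ 446.68 -111.84  206.54] w 0.0081
```

```bash
python3 -m inch '[[[0.5,0,0,0.03,0],[0.5,0,0,0.06,0],[0.5,0,0,0.08,0],[0.5,0,0,0.08,0],[0.5,0,0,0.08,0]]]'; python3 rd.py 4
python3 - <<'E'
from h import *
i=optics.camera_info("scene");p,d=optics.camera("scene"); cv2.imwrite("pics/scene8.png",p[:,:,::-1]); np.save("pics/scene8.npy",d)
crop(p[:,:,::-1],210,165,310,245,8,"s8")
E
```

```text
clock: 30.7
eef_pos: [0.4467, -0.1118, 0.2058]
tool_rot: [0.71, 0.704, -0.002, -0.002]
ft_force: [-3.3, 0.1, 1.0]
grip_width: 0.0078
t 30.85 F [-2.82  0.42  1.4 ] T [0.025 0.397 0.   ] pos mm [ 446.66 -111.84  205.78] w 0.0083
```

View pics/s8.png

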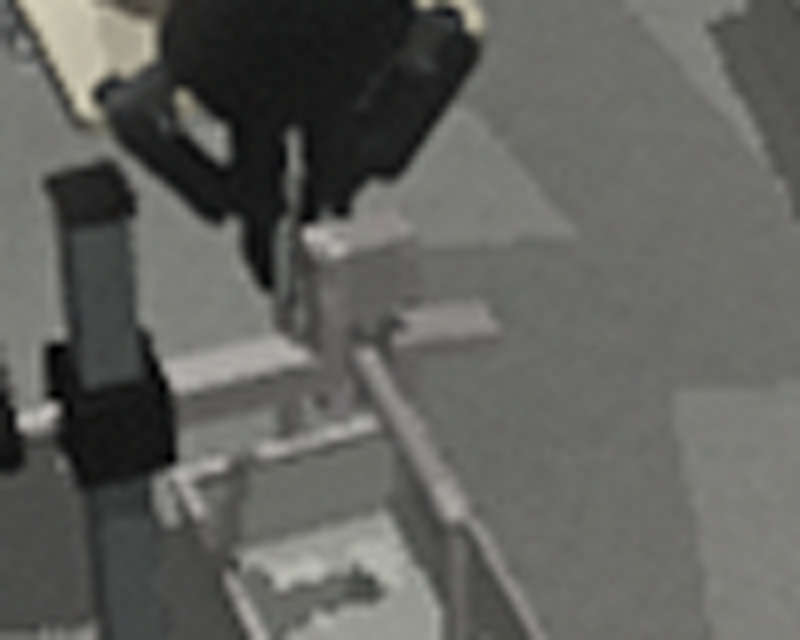

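```bash
python3 -m inch '[[[0.5,0,0,-0.04,0],[0.5,0,0,-0.04,0],[1.2,0,0,-0.04,0],[1.6,0,0,-0.04,0],[2.2,0,0,-0.04,0]]]'; python3 rd.py 3
```

```text
clock: 31.52
eef_pos: [0.4469, -0.1118, 0.2062]
tool_rot: [0.71, 0.704, -0.002, -0.002]
ft_force: [-0.0, -0.2, 0.4]
grip_width: 0.0221
t 31.62 F [0.28 0.   0.01] T [0.01  0.022 0.028] pos mm [ 446.88 -111.82  206.2 ] w 0.0221
```

```bash
python3 -m inch '[[[3,0,0,0,0],[3.5,0,0,0,0],[4,0,0,0,0],[4,0,0,0,0],[4,0,0,0,0]]]'; python3 rd.py 3
python3 - <<'E'
from h import *
for n in("scene","wrist"):
    p,d=optics.camera(n); cv2.imwrite(f"pics/{n}9.png",p[:,:,::-1])
    if n=="scene": crop(p[:,:,::-1],200,165,320,255,6,"s9")
E
```

```text
clock: 32.25
eef_pos: [0.4468, -0.1118, 0.2062]
tool_rot: [0.71, 0.704, -0.002, -0.002]
ft_force: [-0.4, 0.4, 0.3]
grip_width: 0.0397
t 32.35 F [ 0.43 -0.05  0.5 ] T [0.031 0.012 0.017] pos mm [ 446.8  -111.84  206.17] w 0.0405
```

View pics/s9.png

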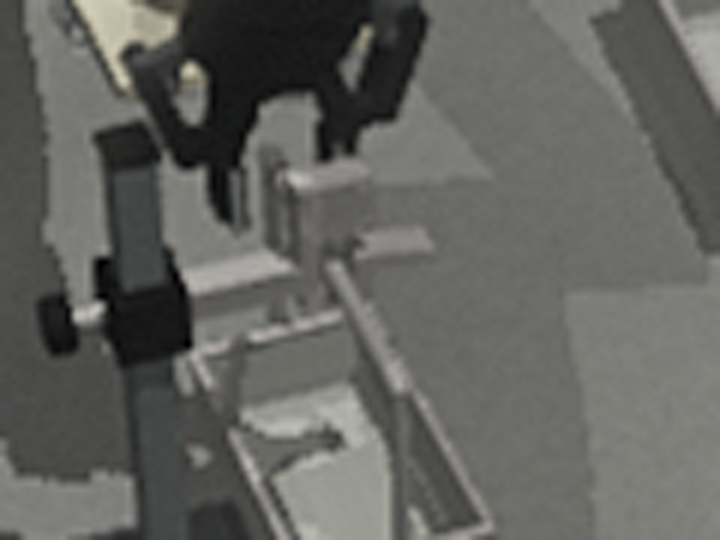

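View pics/wrist9.png

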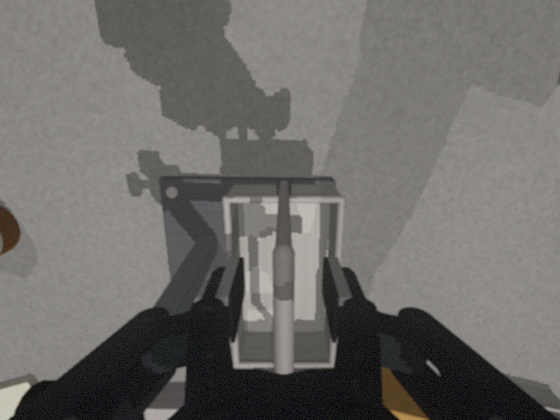

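Released; the basket hangs in the throat, with the bar clear of the fingers. Retreat straight up.

```bash
python3 -m inch '[[[4,0,0,-1,0],[4,0,0,-3,0],[4,0,0,-6,0],[4,0,0,-10,0],[4,0,0,-14,0]]]'
python3 -m inch '[[[4,0,-1,-1,0],[4,0,-3,-2,0],[4,0,-6,-2,0],[4,0,-8,-2,0],[4,0,-8,-2,0]]]'; python3 rd.py 3
python3 - <<'E'
from h import *
for n in("scene","top"):
    p,d=optics.camera(n); cv2.imwrite(f"pics/{n}10.png",p[:,:,::-1]); np.save(f"pics/{n}10.npy",d)
    if n=="scene":
        crop(p[:,:,::-1],190,160,340,272,5,"s10"); i=optics.camera_info(n)
        v,u=np.mgrid[0:420,0:560]; P=unproj(i,u,v,d)
        q=P[(d>0)&np.all((P>[.525,-.135,.19])&(P<[.61,-.09,.23]),-1)]; L=cv2.fitLine(q.astype(np.float32),cv2.DIST_HUBER,0,.01,.01).ravel(); print(len(q),L.round(4),q.max(0).round(3))
        q=P[(d>0)&np.all((P>[.41,-.135,.19])&(P<[.49,-.09,.23]),-1)]; print(len(q), q.min(0).round(3),np.median(q,0).round(3))
E
```

```text
clock: 33.08
eef_pos: [0.4474, -0.1118, 0.3481]
tool_rot: [0.71, 0.704, -0.002, -0.001]
ft_force: [0.7, 0.5, 0.7]
grip_width: 0.0401
clock: 33.7
eef_pos: [0.3661, -0.1109, 0.3687]
tool_rot: [0.711, 0.704, -0.002, -0.001]
ft_force: [0.2, -1.0, 0.6]
grip_width: 0.0398
t 33.80 F [-0.19 -0.38  0.46] T [-0.012 -0.011 -0.02 ] pos mm [ 366.92 -110.96  368.54] w 0.0402
107 [ 0.998  -0.024  -0.0587  0.5691 -0.1129  0.2142] [ 0.603 -0.107  0.221]
33 [ 0.425 -0.116  0.191] [ 0.435 -0.113  0.214]
```

View pics/s10.png

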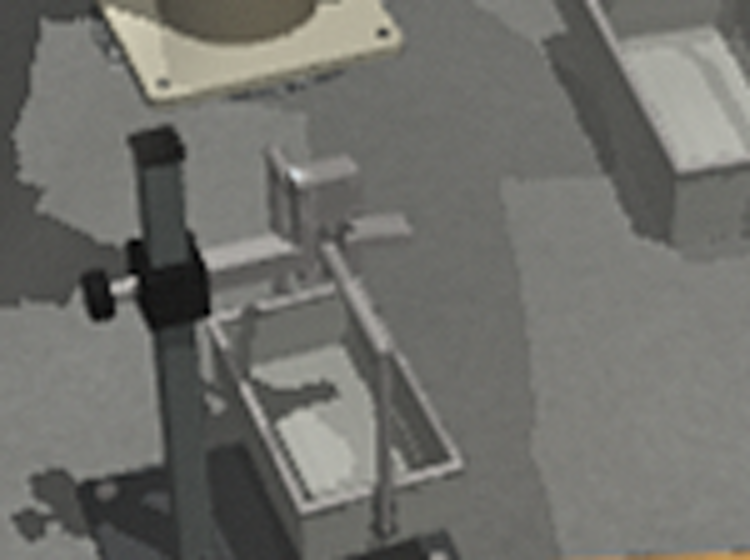

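View pics/top10.png

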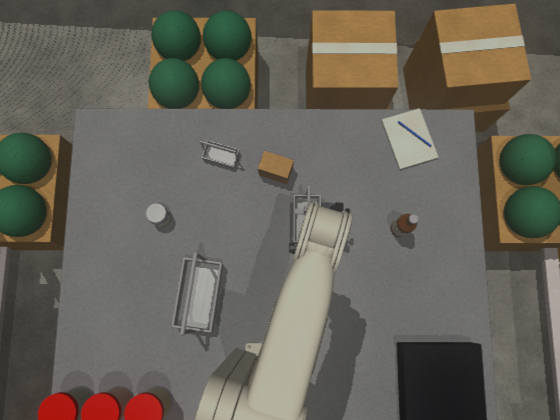

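```bash
python3 -m inch '[[[4,0,0,0,0],[4,0,0,0,0],[4,0,0,0,0],[4,0,0,0,0],[4,0,0,0,0]]]'; python3 - <<'E'
from h import *
from workcell import ticket
p,d=optics.camera("scene"); a=cv2.imread("pics/scene10.png").astype(int); b=p[:,:,::-1].astype(int)
print("diff basket",abs(a-b)[190:275,230:290].mean(), "bg",abs(a-b)[330:400,300:400].mean())
q=p[:,:,::-1]; cv2.imwrite("pics/scene11.png",q)
print(ticket.job_done(), get_obs()['clock'])
E
```

```text
clock: 34.52
eef_pos: [0.368, -0.1111, 0.3682]
tool_rot: [0.71, 0.704, -0.002, -0.002]
ft_force: [-0.2, -0.5, -0.1]
grip_width: 0.0397
diff basket 1.2876470588235294 bg 1.2848095238095238
the job is handed in; nothing more can be done
the job is handed in; nothing more can be done
```

The middle-sized basket is hanging by the middle of its bar in the throat of the hook. I handed the job in at about 34.6 s of the 62 s allowed.

- **Finding the hook:** I lowered the bar onto the tongue until it just touched. From that I worked out the entry height and the height of the throat floor.
- **Going in:** The bar passed through the mouth with no contact I could measure. I touched the back wall at about 3.6 N to centre the bar, then lowered it until the floor carried it. The hook then carried an estimated 4.5 N. I opened the fingers only after that.
- **Last checks:** The fingers came off with no load on the wrist. The depth image shows a bar tilt of about 0.05 rad, within the 0.25 allowed. Two pictures 0.7 s apart differ only by camera noise, so the basket is still. The tin, carton and bottle look unmoved in the top view.
- **Disagreements:**
  - The cameras placed the stand's y up to 5 mm apart, so I took the throat centre from the back-wall touch.
  - While the bar was resting on the hook, the force along the bar and the wrist moment did not match a purely vertical load. I put this down to the bar turning slightly in the pads, and both vanished on release.

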